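# Turn the microplate over onto the light pad

### The arm

A 6-joint arm with a two-finger parallel gripper is mounted at the origin on the work surface. World frame = base frame: x ahead of the robot, y to its left, z up, the work surface at z = 0. Lengths are in m, angles in rad, forces in N, time in s.
With the tool pointing down it reaches from about 0.4 to 0.825 m from the base axis. Payload 7 kg.
Tool frame: the origin (TCP) lies on the front face of the gripper's body, between the roots of the fingers; the fingertips stand 66 mm ahead of it and the grasp point (between the pads) lies 47 mm ahead of it; z points along the fingers, y is the direction in which the jaws open and shut (so a half turn about z gives the same grasp; the last joint's range is limited). The gripper opens to 88 mm and grips with 3 to 60 N. Pads are 19 mm wide; open, the fingers measure 130 mm over their backs; the gripper's body (78 mm by 193 mm) begins 47 mm behind the grasp point.
Start: joints at [1.585, 0.359, 0.012, 0, -1.224, -0.288], TCP at [0.183, 0.65, 0.292] pointing down, gripper open.
Joint ranges: [-3.07, 3.07], [-1.43, 2.12], [-1.02, 1.25], [-3.03, 1.67], [-3.05, -0], [-3.03, 3.03]. Speed limits (rad/s): [2.39, 2.39, 3.01, 3.14, 3.14, 3.14].

### API

Orientations are given as a unit quaternion [x, y, z, w].
In Python, from workcell import bot gives the robot as it stands.
- The arm moves only by the tool send_rows, never from a script. Its argument "commands" is a list that holds one entry, the list of rows, each a list of 5 numbers: the opening, from 0 (shut) to 1 (fully open), then the shift along the world's x, y, z in m, then the turn about the world's z in degrees. In form: [[[fingers, x, y, z, spin], ...]]. A call has exactly 5 rows; each row is the pose to reach, as a shift and turn from the pose commanded when the call began; what a row does not reach only later rows make up. A row lasts 1/8 s, in which the tool goes at most 62.5 mm and 10.7 degrees, less where a joint would pass 70% of its speed; a pose out of reach is approached as far as the arm can. A call with a gripper value outside its range is refused whole. The fingers move at their own pace and stop on an object; the grip force is fixed at half the most. Time passes only in rows, so rows that repeat a pose let the fingers close, or fill a call up. It gives the time, the measured TCP pose, the force and the opening at its end, in the units of the state.
- bot.state(): the state, without advancing time (a new reading comes with each control period).
- bot.camera(name): name is "side" or "top"; returns a dict with "img" (420x560x3 uint8, blue, green, red), "fx", "fy", "cx", "cy" (pixels), "D" ([k1, k2, p1, p2, k3] as OpenCV has them; the pictures are not rectified), "T" (4x4, takes a point from camera to world coordinates). Camera axes: x right, y down, z forward; pixel columns grow to the right and rows downward; lengths in m; the calibration is good to about 2 mm. A picture is of the moment at which its call begins. There is no depth.
- bot.close_job(): hands the job in, once; it reports no verdict.
The state is a dict: "time": time; "q": joint angles; "dq": joint speeds; "tau": joint torques, N m; "tcp_pos": TCP position; "orientation": TCP orientation; "force": force on the tool from outside, world axes, zero at the start; "torque": the same for the moment, N m; "grip_width": opening from 0.0 (shut) to 1.0 (fully open).
Only numpy, scipy, OpenCV 4.12 (cv2) and the standard library are available. Lean on these libraries where they do the work, as an engineer would, in place of code of your own. Each camera call takes 0.05 s, during which the arm holds its last target. There are 200 camera calls.

### The job

The microplate has been left wells-down on the bench to drain. Without picking it up, push it with the fingers against the long edge of the light pad until it tips up on its long side and flips over, wells up, onto the pad; then push it on until the whole plate lies on the pad's white window. Leave everything else where it is and finish clear of the plate.

Things in the scene. Friction and masses are not known exactly. Their poses are not given: they have to be found in the camera images.
- plate: White 96-well microplate, 127.5 x 85.5 x 14.4 mm, 50-85 g, loose, wells down at the start, long sides within 0.35 rad of the light pad's long edge. Origin: centre of the wells face (on the bench at first; 22.4 mm above it at the end). x along the long side, y along the short side, z out of the plain underside: up at the start, down at the end. See corner0 and corner1 for its shape.
- corner0 (a point): Corner of the plate's skirt at (63.75, 42.75, 11.9) mm in the plate's frame. The skirt, z = 9.4 to 14.4 mm, is the full 127.5 x 85.5 mm; from z = 0 to 9.4 mm the body is 3 mm narrower on every side, so at the start the skirt overhangs: it passes over the 8 mm high pad and the body stops against the pad's edge.
- corner1 (a point): Corner of the plate's skirt at (63.75, -42.75, 11.9) mm in the plate's frame. The plate's sides grip the fingertips by friction: fingers that press it against the pad with a few newtons and move up raise the near side, and it pivots about the pad's edge.
- corner2 (a point): Corner of the plate's skirt at (-63.75, -42.75, 11.9) mm in the plate's frame
- corner3 (a point): Corner of the plate's skirt at (-63.75, +42.75, 11.9) mm in the plate's frame
- lightpad: Flat black LED light pad fixed to the bench, 380 x 160 x 8 mm, left or right of the plate. Origin at the centre of its underside, x along its 380 mm side (roughly the world's x), y along its 160 mm side, z up. Flat white window, 345 x 120 mm, centred in its top: the black border is 20 mm wide along the long edges, 17.5 mm at the ends. The plate flips over the 380 mm edge that faces it.
- notebook: Closed blue notebook fixed to the bench on the other side of the plate, 215 x 152 x 17 mm (long side along its x). Origin at the centre of its underside.
- marker: Grey marker pen, 130 x 11 x 10 mm, lying loose on the notebook. Leave alone. Origin at the centre of its underside.
- timer: White bench timer, 62 x 70 x 16 mm, loose, on the robot's side of the plate. Leave alone. Origin under its centre.
- reagent: Reagent bottle with a blue cap, 46 mm wide, 85 mm high, loose, beyond the plate. Leave alone. Origin under its centre.
- jar: Small glass jar with a green lid, 60 mm wide, 80 mm high, loose, beyond the plate. Leave alone. Origin under its centre.
- tipbox: Blue pipette-tip box, 124 x 89 x 62 mm, loose, towards the right side of the bench. Leave alone. Origin under its centre.
- tuberack: Orange tube rack, 190 x 85 mm, 34 mm high with tubes, loose, towards the left side of the bench. Leave alone. Origin under its centre.
There are look-alikes about, which are no part of the job. What is shaped like the plate but orange is not meant.

How it is judged:
By the outcome, as a careful person would: the job done as asked, in the order asked, and still so for the second after the job is handed in, with the robot touching nothing.
It also fails if it takes over 53 s, if anything falls off the work surface, if the arm or the gripper's body presses on something with over 40 N, if the wrist force passes 120 N, or if a joint passes its speed limit or range.

## Working session

There is one attempt and no reset: what is moved stays moved. The work goes in short steps, Python scripts to look and compute and a tool call to move; the robot and the scene stay as the last step left them, time stands still between calls to the robot, and variables do not carry over. Pictures are saved under pics/ and viewed, about 8 in all and at most 12, crops included, and the job is handed in when it is done.

Besides the shell and the picture viewer there is one more tool, called after "Call:" by a JSON object that holds its "op" and its "data". send_rows: Moves the arm, as the interface text tells. Its arguments: {"type":"object","properties":{"commands":{"type":"array","items":{"type":"array","items":{"type":"array","items":{"type":"number"}}}}},"required":["commands"]}

```bash
mkdir -p pics; ls
cat > h.py <<'E'
import numpy as np, cv2
from workcell import bot
def snap(name,fn=None):
    c=bot.camera(name)
    if fn: cv2.imwrite('pics/'+fn,c['img'])
    return c
def K(c): return np.array([[c['fx'],0,c['cx']],[0,c['fy'],c['cy']],[0,0,1.]])
def w(c,px,z):
    u=cv2.undistortPoints(np.array(px,float).reshape(-1,1,2),K(c),np.array(c['D'],float)).reshape(-1,2)
    T=np.array(c['T']); d=np.c_[u,np.ones(len(u))]@T[:3,:3].T; o=T[:3,3]
    return o+d*((np.asarray(z)-o[2])/d[:,2])[:,None]
def proj(c,P):
    Ti=np.linalg.inv(np.array(c['T'])); r,_=cv2.Rodrigues(Ti[:3,:3])
    return cv2.projectPoints(np.array(P,float),r,Ti[:3,3],K(c),np.array(c['D'],float))[0].reshape(-1,2)
E
python3 - <<'E'
from h import *
s=bot.state(); print(s)
for n in('top','side'):
    c=snap(n,n+'0.png'); print(n,np.round(c['T'],3).tolist(),c['fx'])
E
```

```text
pics
{'time': 0.0, 'q': array([ 1.58511662e+00,  3.59369972e-01,  1.10613706e-02, -3.68051134e-04,
       -1.22408979e+00, -2.88140268e-01]), 'dq': array([ 0.00272879, -0.00025314,  0.00182476,  0.00196535, -0.00161045,
       -0.00081647]), 'tau': array([-6.90718957e-05, -5.82713342e+01,  2.93061268e+01,  6.99731871e+00,
        6.87642954e-03, -1.63073105e-04]), 'tcp_pos': array([0.18240998, 0.64948888, 0.2912314 ]), 'orientation': array([ 9.90633570e-01, -1.36544709e-01, -5.03710839e-05,  8.17958795e-04]), 'force': array([-0.45846548,  0.6321444 , -0.21494836]), 'torque': array([0.00337842, 0.02698219, 0.03501638]), 'grip_width': 1.0008786024313943}
top [[0.016, -0.996, 0.093, 0.4], [-1.0, -0.017, -0.004, -0.013], [0.006, -0.093, -0.996, 1.521], [0.0, 0.0, 0.0, 1.0]] 536.1289677767561
side [[0.825, -0.342, 0.449, 0.079], [-0.565, -0.489, 0.664, -0.656], [-0.007, -0.802, -0.597, 0.655], [0.0, 0.0, 0.0, 1.0]] 382.38320069879114
```

View pics/top0.png

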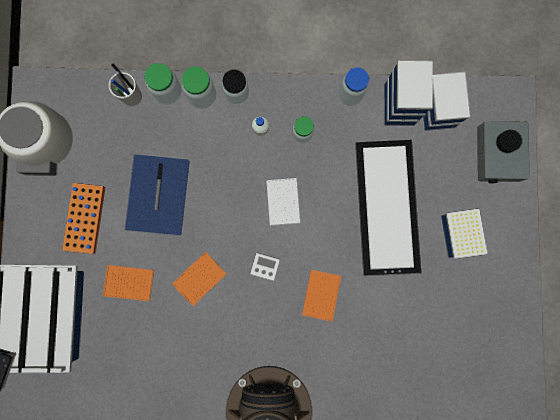

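View pics/side0.png

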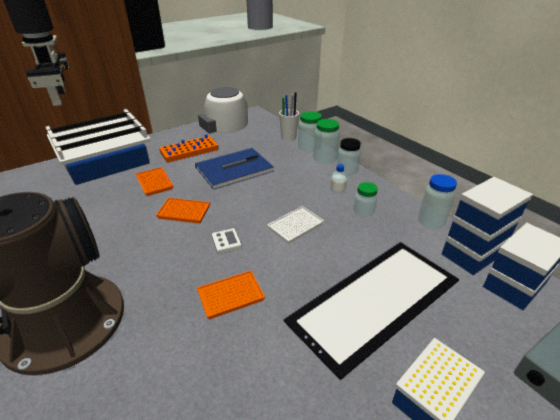

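The top view shows the white plate at (283,201). The three orange look-alikes at (130,283), (200,278) and (322,295) are excluded by colour, and the small white item at (264,266) is the timer. The pad is at (388,207), so the push goes towards −y. Next I measure and confirm with a crop.

```bash
cat >> h.py <<'E'
def rect(c,roi,thr,z,dark=False):
    x0,y0,x1,y1=roi; g=cv2.cvtColor(c['img'],cv2.COLOR_BGR2GRAY)[y0:y1,x0:x1]
    m=((g<thr) if dark else (g>thr)).astype(np.uint8)
    m=cv2.morphologyEx(m,cv2.MORPH_CLOSE,np.ones((5,5)))
    k=max(cv2.findContours(m,cv2.RETR_EXTERNAL,cv2.CHAIN_APPROX_NONE)[0],key=cv2.contourArea)
    P=w(c,k.reshape(-1,2)+[x0,y0],z)[:,:2]
    (a,b),(W,H),t=cv2.minAreaRect((P*1000).astype(np.float32))
    if W<H: W,H,t=H,W,t-90   # long side direction from x, deg
    t=(t+90)%180-90
    return np.round([a,b,W,H,t],1)
E
python3 - <<'E'
from h import *
c=snap('top')
print('plate',rect(c,(255,165,312,235),150,.0144))
print('window',rect(c,(350,135,425,280),150,.008))
print('pad',rect(c,(340,125,435,285),50,.008,True))
print('timer',rect(c,(240,245,290,285),150,.016))
print('book right edge',w(c,[[189,158],[181,234]],.017)[:,:2])
print('jar,bottle',w(c,[[303,127],[356,78]],.082)[:,:2])
i=c['img'][120:300,230:440]; cv2.imwrite('pics/crop1.png',cv2.resize(i,None,fx=3,fy=3,interpolation=2))
E
```

```text
plate [572.1 -30.6 128.9  86.3   5.4]
window [ 561.9 -328.2  345.1  120.2    3.6]
pad [ 562.3 -327.4  378.5  158.8    3.7]
timer [387.6  17.2  68.6  60.5  75. ]
book right edge [[0.68985822 0.23685262]
 [0.47407744 0.25243488]]
jar,bottle [[ 0.76861764 -0.08213278]
 [ 0.9074775  -0.22585154]]
```

View pics/crop1.png

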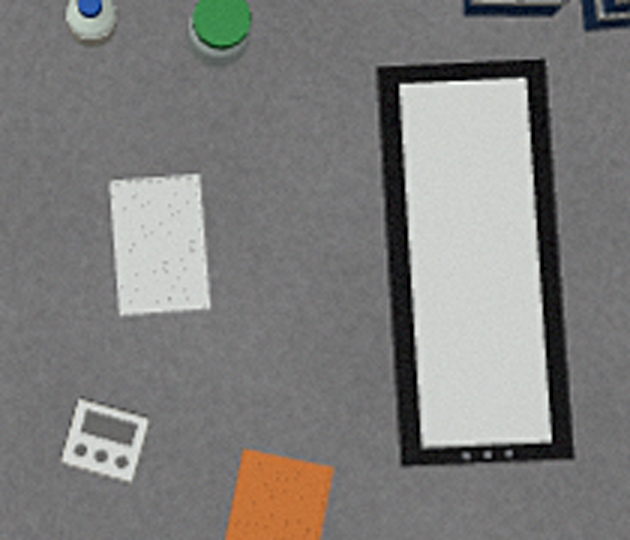

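The crop confirms it: the white plate is at crop (160,245), the timer at (105,440), an orange look-alike at (280,495), and the pad is on the right. The plate centre is (572,−31) mm at 5.4°. The pad's near edge runs through (557,−248) at 3.7°. I'm starting the move.

Call:
{"op": "send_rows", "data": {"commands": [[[0.6,0.035,-0.052,0,-10],[0.6,0.07,-0.104,0,-20],[0.6,0.105,-0.156,0,-30],[0.6,0.14,-0.208,0,-40],[0.6,0.175,-0.26,0,-50]]]}}

```text
time: 0.78
tcp_pos: [0.3577, 0.3887, 0.2922]
orientation: [0.839, -0.545, -0.0, -0.0]
force: [1.1, 0.6, -0.2]
grip_width: 0.605
```

Call:
{"op": "send_rows", "data": {"commands": [[[0.6,0.035,-0.052,0,-7],[0.6,0.07,-0.104,0,-14],[0.6,0.105,-0.156,0,-20],[0.6,0.14,-0.208,0,-20],[0.6,0.175,-0.26,0,-20]]]}}

```text
time: 1.4
tcp_pos: [0.5323, 0.1295, 0.2923]
orientation: [0.733, -0.68, -0.0, -0.0]
force: [1.3, 1.4, 0.0]
grip_width: 0.599
```

Call:
{"op": "send_rows", "data": {"commands": [[[0.6,0.035,-0.05,0,1],[0.6,0.035,-0.075,-0.05,1],[0.6,0.035,-0.075,-0.11,1],[0.6,0.035,-0.075,-0.17,1],[0.6,0.035,-0.075,-0.2,1]]]}}

```text
time: 2.02
tcp_pos: [0.5648, 0.0554, 0.0888]
orientation: [0.739, -0.674, -0.001, 0.002]
force: [0.2, 0.5, 0.6]
grip_width: 0.598
```

Call:
{"op": "send_rows", "data": {"commands": [[[0.6,0,0,-0.012,0],[0.6,0,0,-0.023,0],[0.6,0,-0.015,-0.023,0],[0.6,0,-0.03,-0.023,0],[0.6,0,-0.04,-0.023,0]]]}}

```text
time: 2.65
tcp_pos: [0.567, 0.0152, 0.0702]
orientation: [0.739, -0.674, 0.0, -0.001]
force: [-0.5, 0.1, 0.9]
grip_width: 0.602
```

Call:
{"op": "send_rows", "data": {"commands": [[[0.6,0,-0.015,0,0],[0.6,0,-0.03,0,0],[0.6,0,-0.045,0,0],[0.6,0,-0.06,0,0],[0.6,0,-0.075,0,0]]]}}

```text
time: 3.28
tcp_pos: [0.5664, -0.0597, 0.0691]
orientation: [0.739, -0.674, -0.0, 0.0]
force: [0.6, 0.1, 0.4]
grip_width: 0.599
```

Call:
{"op": "send_rows", "data": {"commands": [[[0.6,0,-0.015,0,-0.5],[0.6,0,-0.03,0,-1],[0.6,0,-0.045,0,-1],[0.6,0,-0.06,0,-1],[0.6,0,-0.07,0,-1]]]}}

```text
time: 3.9
tcp_pos: [0.5664, -0.1297, 0.0691]
orientation: [0.733, -0.68, -0.0, 0.0]
force: [0.5, 0.0, -0.1]
grip_width: 0.604
```

Run:
```python
from h import *
c=snap('top'); d=snap('side')
i=cv2.resize(c['img'][140:290,250:430],(720,600)); j=d['img'][120:330,230:440]
cv2.imwrite('pics/p2.png',cv2.resize(np.hstack([c['img'][140:280,260:430].copy(),d['img'][180:320,220:390]]),None,fx=2.35,fy=2.35,interpolation=2))
print(bot.state()['force'],bot.state()['tcp_pos'])
```

```text
[ 0.63510634 -0.27254395  0.32296992] [ 0.56638167 -0.12972771  0.06907885]
```

View pics/p2.png

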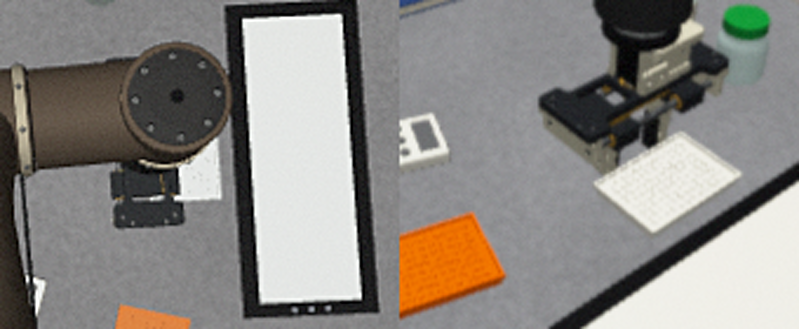

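The plate is square against the fingers, with the gap to the pad's edge about 20–25 mm (top half (220,180) vs pad edge (235,180)). I push slowly until it touches.

Call:
{"op": "send_rows", "data": {"commands": [[[0.6,0,-0.008,0,0],[0.6,0,-0.016,0,0],[0.6,0,-0.022,0,0],[0.6,0,-0.024,0,0],[0.6,0,-0.026,0,0]]]}}

```text
time: 4.62
tcp_pos: [0.5672, -0.153, 0.0692]
orientation: [0.733, -0.681, -0.0, -0.001]
force: [0.8, 20.4, 3.4]
grip_width: 0.601
```

Call:
{"op": "send_rows", "data": {"commands": [[[0.6,0,0.001,0.002,0],[0.6,0,0.001,0.005,0],[0.6,0,0.001,0.008,0],[0.6,0,0.0005,0.011,0],[0.6,0,0,0.014,0]]]}}

```text
time: 5.25
tcp_pos: [0.5669, -0.1543, 0.0835]
orientation: [0.733, -0.68, 0.0, -0.0]
force: [1.2, 5.9, 1.4]
grip_width: 0.6
```

Run:
```python
from h import *
d=snap('side')
cv2.imwrite('pics/p3.png',cv2.resize(d['img'][180:320,250:420],None,fx=4,fy=4,interpolation=2))
print(bot.state()['force'],bot.state()['tcp_pos'])
```

```text
[0.41006108 5.54623261 0.75329336] [ 0.56699319 -0.1544141   0.08385484]
```

View pics/p3.png

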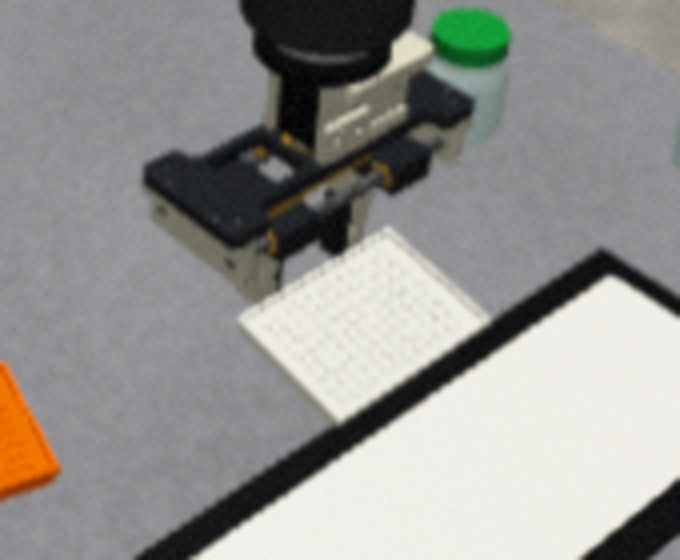

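The picture shows the near side held by the fingers at (300,270), with the far side hooked over the pad edge at (410,370). The fingertips are now at 18 mm and still feel 5.5 N, so the plate is being raised. I continue along the arc.

Call:
{"op": "send_rows", "data": {"commands": [[[0.6,0,-0.0014,0.006,0],[0.6,0,-0.0032,0.0115,0],[0.6,0,-0.0056,0.017,0],[0.6,0,-0.008,0.0225,0],[0.6,0,-0.0115,0.0285,0]]]}}

```text
time: 5.92
tcp_pos: [0.5671, -0.1661, 0.1124]
orientation: [0.733, -0.68, 0.001, -0.0]
force: [0.9, 5.2, 2.1]
grip_width: 0.597
```

Run:
```python
from h import *
d=snap('side')
cv2.imwrite('pics/p4.png',cv2.resize(d['img'][180:320,250:420],None,fx=4,fy=4,interpolation=2))
print(bot.state()['force'],bot.state()['tcp_pos'])
```

```text
[1.70817399 3.04023309 2.6603906 ] [ 0.56729491 -0.16661365  0.11311555]
```

View pics/p4.png

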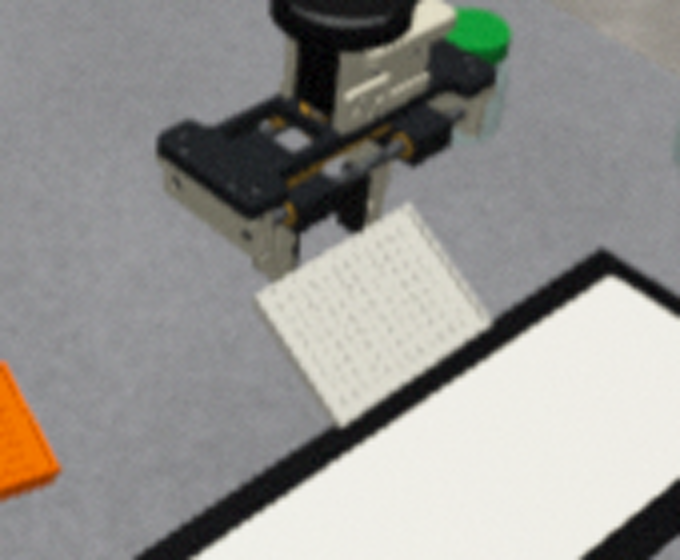

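The plate is clearly tilted about 32° and hinged on the pad edge. Continuing.

Call:
{"op": "send_rows", "data": {"commands": [[[0.6,0,-0.0042,0.0055,0],[0.6,0,-0.0085,0.0105,0],[0.6,0,-0.0135,0.015,0],[0.6,0,-0.0195,0.0195,0],[0.6,0,-0.0265,0.0235,0]]]}}

```text
time: 6.6
tcp_pos: [0.5679, -0.1917, 0.1373]
orientation: [0.733, -0.68, 0.001, -0.002]
force: [-1.3, 16.7, 20.5]
grip_width: 0.601
```

Call:
{"op": "send_rows", "data": {"commands": [[[0.6,0,-0.006,0.002,0],[0.6,0,-0.012,0.004,0],[0.6,0,-0.018,0.005,0],[0.6,0,-0.024,0.005,0],[0.6,0,-0.03,0.005,0]]]}}

```text
time: 7.22
tcp_pos: [0.57, -0.2221, 0.1516]
orientation: [0.735, -0.678, 0.005, -0.002]
force: [-20.8, 25.5, 90.2]
grip_width: 0.6
```

Run:
```python
from h import *
d=snap('side')
cv2.imwrite('pics/p5.png',cv2.resize(d['img'][160:320,250:450],None,fx=3,fy=3,interpolation=2))
print(bot.state()['force'],bot.state()['tcp_pos'])
```

```text
[-19.05520322  21.51449856  81.86931902] [ 0.57004452 -0.2231069   0.15205253]
```

View pics/p5.png

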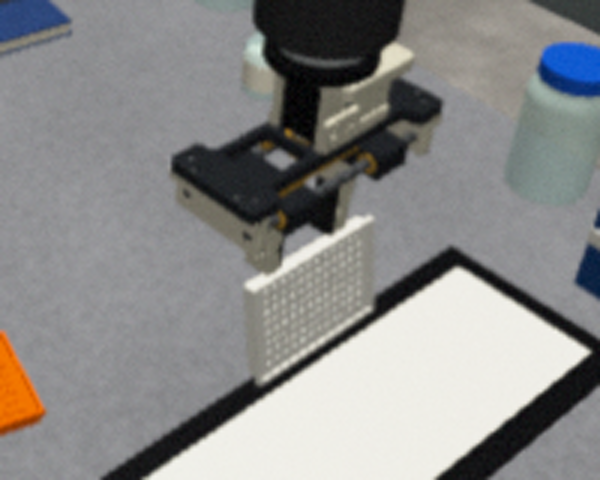

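The plate is up on its long side, about 75–80°, with its foot on the pad edge around (315,340). But Fz is 82 N: the tips have caught in the step behind the skirt and press down. I relieve this by raising gently.

Call:
{"op": "send_rows", "data": {"commands": [[[0.6,0,0.001,0.003,0],[0.6,0,0.001,0.006,0],[0.6,0,0.001,0.007,0],[0.6,0,0.001,0.008,0],[0.6,0,0.001,0.008,0]]]}}

```text
time: 7.9
tcp_pos: [0.5697, -0.2221, 0.1528]
orientation: [0.734, -0.679, 0.004, -0.002]
force: [0.0, 7.1, 25.0]
grip_width: 0.6
```

Call:
{"op": "send_rows", "data": {"commands": [[[0.6,0,-0.002,0.002,0],[0.6,0,-0.004,0.003,0],[0.6,0,-0.006,0.004,0],[0.6,0,-0.008,0.004,0],[0.6,0,-0.01,0.004,0]]]}}

```text
time: 8.52
tcp_pos: [0.57, -0.2326, 0.1555]
orientation: [0.734, -0.679, 0.004, -0.002]
force: [4.1, 2.3, 14.8]
grip_width: 0.601
```

Call:
{"op": "send_rows", "data": {"commands": [[[0.6,0,-0.002,0.001,0],[0.6,0,-0.004,0.002,0],[0.6,0,-0.006,0.002,0],[0.6,0,-0.008,0.002,0],[0.6,0,-0.01,0.002,0]]]}}

```text
time: 9.15
tcp_pos: [0.5689, -0.2427, 0.1567]
orientation: [0.734, -0.679, 0.003, -0.001]
force: [3.7, 1.3, 11.0]
grip_width: 0.599
```

Run:
```python
from h import *
d=snap('side')
cv2.imwrite('pics/p6.png',cv2.resize(d['img'][160:320,250:450],None,fx=3,fy=3,interpolation=2))
print(bot.state()['force'],bot.state()['tcp_pos'])
```

```text
[ 3.37719079  1.03204988 10.61450379] [ 0.56890312 -0.24291139  0.15669973]
```

View pics/p6.png

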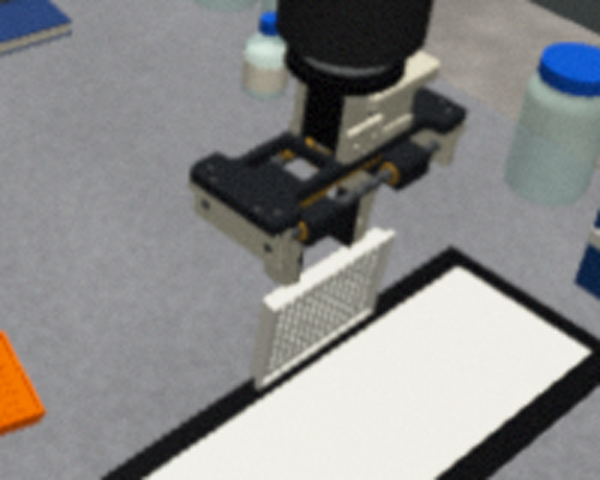

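The plate is now about vertical or slightly past it (top edge (265,300)–(392,235), foot (258,385)–(372,315)). I push it over.

Call:
{"op": "send_rows", "data": {"commands": [[[0.6,0,-0.004,0,0],[0.6,0,-0.008,0,0],[0.6,0,-0.012,0,0],[0.6,0,-0.016,0,0],[0.6,0,-0.02,0,0]]]}}

```text
time: 9.82
tcp_pos: [0.5687, -0.263, 0.1563]
orientation: [0.734, -0.68, 0.003, -0.001]
force: [4.5, -1.1, 6.5]
grip_width: 0.597
```

Call:
{"op": "send_rows", "data": {"commands": [[[0.6,0,-0.003,0,0],[0.6,0,-0.006,0,0],[0.6,0,-0.009,0,0],[0.6,0,-0.012,0,0],[0.6,0,-0.015,0,0]]]}}

```text
time: 10.45
tcp_pos: [0.5653, -0.2766, 0.1532]
orientation: [0.733, -0.68, -0.001, 0.001]
force: [0.3, -0.0, 0.2]
grip_width: 0.598
```

Run:
```python
from h import *
d=snap('side')
cv2.imwrite('pics/p7.png',cv2.resize(d['img'][160:320,250:450],None,fx=3,fy=3,interpolation=2))
print(bot.state()['force'],bot.state()['tcp_pos'])
```

```text
[0.54096073 0.63053276 0.84970659] [ 0.56540849 -0.27685264  0.15320696]
```

View pics/p7.png

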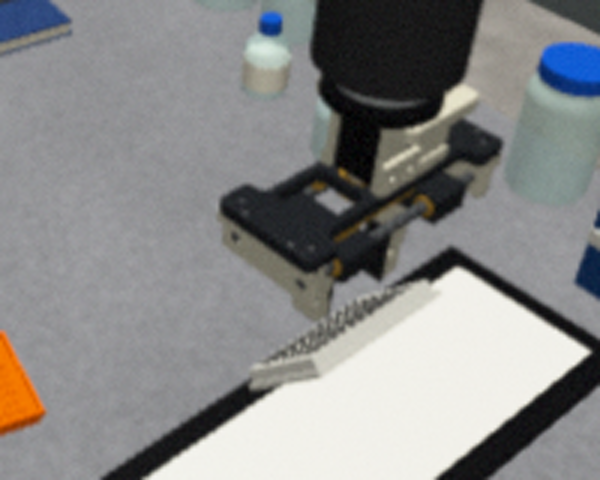

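The plate is falling forward onto the pad, wells up. I back off and lower the fingers behind it.

Call:
{"op": "send_rows", "data": {"commands": [[[0.6,0,0.03,0,0],[0.6,0,0.06,0,0],[0.6,0,0.065,-0.025,0],[0.6,0,0.065,-0.05,0],[0.6,0,0.065,-0.05,0]]]}}

```text
time: 11.12
tcp_pos: [0.5646, -0.2113, 0.102]
orientation: [0.733, -0.68, -0.002, 0.002]
force: [0.3, -0.1, 0.4]
grip_width: 0.598
```

Run:
```python
from h import *
c=snap('top');d=snap('side')
a=cv2.resize(c['img'][130:290,270:440],None,fx=2.3,fy=2.3,interpolation=2);b=cv2.resize(d['img'][180:340,250:420],None,fx=2.3,fy=2.3,interpolation=2)
cv2.imwrite('pics/p8.png',np.hstack([a,b]))
s=bot.state();print(s['force'],s['tcp_pos'],s['time'])
```

```text
[1.0357971  0.72512821 0.14300961] [ 0.56637251 -0.21177224  0.10427766] 11.225
```

View pics/p8.png

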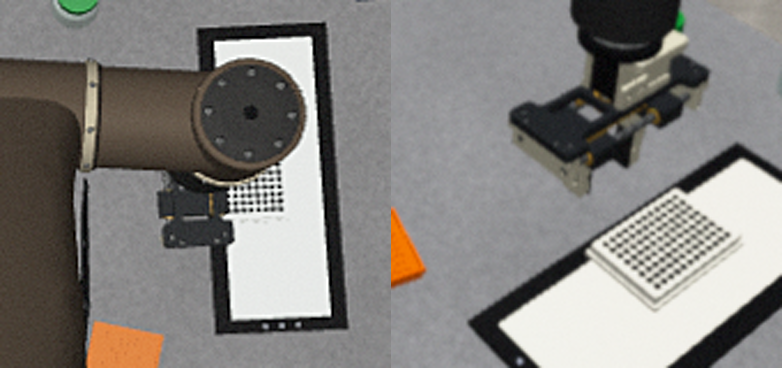

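The plate lies flat on the pad, wells up (side view (665,245)), with its near edge close to the pad's edge. I lower to about 3 mm above the pad and push ~63 mm in −y, taking the near side to the centred position.

Call:
{"op": "send_rows", "data": {"commands": [[[0.6,0,0,-0.015,0],[0.6,0,0,-0.026,0],[0.6,0,0,-0.027,0],[0.6,0,-0.01,-0.027,0],[0.6,0,-0.02,-0.027,0]]]}}

```text
time: 11.85
tcp_pos: [0.5668, -0.2324, 0.0776]
orientation: [0.733, -0.68, 0.0, -0.0]
force: [1.3, -0.5, 0.2]
grip_width: 0.599
```

Call:
{"op": "send_rows", "data": {"commands": [[[0.6,0,-0.01,0,-0.5],[0.6,0,-0.02,0,-0.5],[0.6,0,-0.03,0,-0.5],[0.6,0,-0.038,0,-0.5],[0.6,0,-0.043,0,-0.5]]]}}

```text
time: 12.48
tcp_pos: [0.5665, -0.2752, 0.0771]
orientation: [0.73, -0.683, -0.0, 0.0]
force: [-0.3, 0.7, 0.6]
grip_width: 0.597
```

Call:
{"op": "send_rows", "data": {"commands": [[[0.6,0,0.02,0,0],[0.6,0,0.05,0.02,0],[0.6,0,0.1,0.07,0],[0.6,0,0.16,0.12,0],[0.6,0,0.22,0.16,0]]]}}

```text
time: 13.1
tcp_pos: [0.5662, -0.0796, 0.2195]
orientation: [0.73, -0.683, 0.0, -0.0]
force: [0.7, -0.4, -0.4]
grip_width: 0.601
```

Call:
{"op": "send_rows", "data": {"commands": [[[0.6,0,0.06,0,0],[0.6,0,0.12,0,0],[0.6,0,0.18,0,0],[0.6,0,0.24,0,0],[0.6,0,0.24,0,0]]]}}

```text
time: 13.72
tcp_pos: [0.5658, 0.1627, 0.2178]
orientation: [0.732, -0.681, -0.0, -0.0]
force: [-0.4, 0.2, -0.3]
grip_width: 0.595
```

Run:
```python
from h import *
c=snap('top');d=snap('side')
a=cv2.resize(c['img'][110:300,200:440],None,fx=2.2,fy=2.2,interpolation=2);b=cv2.resize(d['img'][180:370,280:400],None,fx=2.2,fy=2.2,interpolation=2)
cv2.imwrite('pics/p9.png',np.hstack([a,b]))
s=bot.state();print(s['force'],s['tcp_pos'],s['time'])
```

```text
[ 0.27034939 -0.44558138 -0.28385801] [0.56566939 0.15938098 0.21764654] 13.825
```

View pics/p9.png

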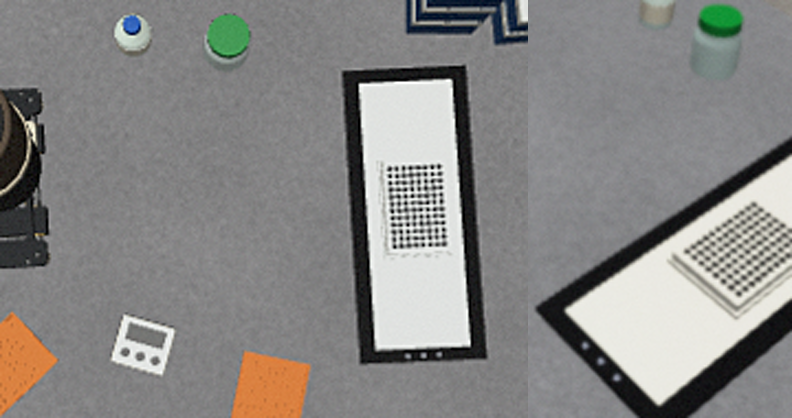

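The plate is wells-up on the window: wells span (388–448, 165–248), and the window's edges are at about (365) and (460). Now a numeric check of the position.

Run:
```python
from h import *
c=snap('top'); g=cv2.cvtColor(c['img'],cv2.COLOR_BGR2GRAY)
x0,y0,x1,y1=373,180,406,228
m=(g[y0:y1,x0:x1]<150).astype(np.uint8); m=cv2.morphologyEx(m,cv2.MORPH_CLOSE,np.ones((5,5)))
k=max(cv2.findContours(m,cv2.RETR_EXTERNAL,cv2.CHAIN_APPROX_NONE)[0],key=cv2.contourArea)
P=w(c,k.reshape(-1,2)+[x0,y0],.0224)[:,:2]*1000
(a,b),s,t=cv2.minAreaRect(P.astype(np.float32)); print('wells',a,b,s,t)
r=np.radians(3.7); d=np.array([a,b])-[562,-328]
print('in pad frame',d@[np.cos(r),np.sin(r)],d@[-np.sin(r),np.cos(r)])
st=bot.state(); print(st['dq'].round(3),st['tcp_pos'])
```

```text
wells 569.6477661132812 -328.83856201171875 (105.10307312011719, 69.23394012451172) 4.1007795333862305
in pad frame 7.577710907106623 -1.3303421286526707
[-0.027 -0.004 -0.     0.    -0.003  0.002] [0.56582041 0.15839344 0.21770365]
```

The plate is centred to within about 1.5 mm across the window, where 17 mm of margin was available. I'm handing the job in.

```bash
python3 -c "
from workcell import bot
print(bot.close_job(), bot.state()['time'])"
```

```text
the job is handed in; nothing more can be done
the job is handed in; nothing more can be done
```

The microplate now lies wells up, wholly on the light pad's white window, and the job was handed in at about 14 s of the 53 s allowed. I pushed it across the bench with the two fingertips, tipped it up about the pad's long edge, flipped it over and pushed it on.

**Final check:** the last measurement puts the plate's centre 1.3 mm off the pad's centreline across the window, where there is about 17 mm of margin. It is 8 mm off along the length and turned about 0.4° from the pad. The gripper finished about 0.45 m away from it, touching nothing. In the final pictures the timer, the jar and the orange look-alikes in view look unmoved; I did not measure them or any of the other items again.

**What went less well:** during the tip-up the fingertips caught in the step of the skirt. The vertical force reached about 90 N before I raised the fingers to relieve it. That is under the 120 N wrist limit, and the pictures suggest the tips took the load rather than the gripper's body, but I could not measure that directly against the 40 N limit.

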